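Hook and close the lid of a supplies box

ROBOT

A 6-joint arm with a two-finger parallel gripper is mounted at the origin on the work surface. World frame = base frame: x ahead of the robot, y to its left, z up, the work surface at z = 0. Lengths are in mm, angles in rad, forces in N, time in s.
With the tool pointing down it reaches from about 275 to 1000 mm from the base axis. Payload 8.4 kg.
Tool frame: the origin (TCP) lies midway between the tips of the shut fingers; the grasp point (between the pads) lies 19 mm behind it; z points along the fingers, y is the line along which they close (so a half turn about z gives the same grasp; the last joint's range is limited). The gripper opens to 85 mm and grips with 20 to 120 N. Pads are 22 mm wide; open, the fingers measure 114 mm over their backs; the gripper's body (76 mm by 85 mm) begins 54 mm behind the grasp point. The pads swing forward as they close: fully open they stand 13 mm farther back than shut.
Start: joints at [-1.243, 0.353, 1.633, -0, 1.155, -0.002], TCP at [202.407, -591.32, 195.781] pointing down, gripper open.
Joint ranges: [-2.63, 2.63], [-0.92, 2.1], [0.06, 2.66], [-1.3, 4.44], [0, 2.69], [-3.02, 3.02]. Speed limits (rad/s): [2.22, 2.22, 2.79, 3.14, 3.14, 3.14].

INTERFACE

Orientations are given as [roll, pitch, yaw] about the fixed x, y, z axes, in that order (R = Rz(yaw) Ry(pitch) Rx(roll)).
In Python, from rig import telemetry, optics, r gives the robot as it stands.
- The arm moves only by the tool play_rows, never from a script. Its arguments are lists of equal length, an entry for each row: "dp": the shift along the tool's x, y, z in units of 40 mm (1.0 is 40 mm), a list of three; "rot": the turn, a rotation vector about the tool's x, y, z in units of 6 degrees (1.0 is 6 degrees), a list of three. In form: {"dp": [[tx, ty, tz], ...], "rot": [[ax, ay, az], ...]}. A call has 1 to 5 rows; each row is the pose to reach, as a shift and turn from the pose commanded when the call began, along the tool's axes at that moment; what a row does not reach only later rows make up. A row lasts 1/12 s, in which the tool goes at most 41.7 mm and 7.16 degrees, less where a joint would pass 70% of its speed; a pose out of reach is approached as far as the arm can. A call with a gripper value outside its range is refused whole. "fingers" is the opening, from 0 (shut) to 1 (fully open), set as the call begins (left out, the last holds). The fingers move at their own pace and stop on an object; "grip_force" is the grip in N (left out, the last holds). Time passes only in rows, so rows that repeat a pose let the fingers close. It gives the time, the measured TCP pose, the force, the opening and the grip force at its end, in the units of the state.
- telemetry.sense(): the state, without advancing time (a new reading comes with each control period).
- optics.grab_frame(name): name is "side" or "top" or "wrist"; returns a dict with "color" (400x640x3 uint8, red, green, blue), "mtx" (3x3 intrinsics, pixels), "R" (3x3) and "t" (3): a world point X has camera coordinates R X + t; the wrist camera has in their place "mount" (4x4, takes a point from camera to tool coordinates, whose origin is the TCP and whose axes are the flange's). Camera axes: x right, y down, z forward; pixel columns grow to the right and rows downward; lengths in mm; the calibration is good to about 2 mm. A picture is of the moment at which its call begins: read the wrist's pose just before it. There is no depth.
- r.sign_off(): hands the job in; it is judged then, once.
The state is a dict: "clock": time; "qpos": joint angles; "qvel": joint speeds; "joint_efforts": joint torques, N m; "eef_pos": TCP position; "tcp_rot": TCP orientation; "contact_force": force on the tool from outside, world axes, zero at the start; "wrist_torque": the same for the moment, N m; "opening": opening from 0.0 (shut) to 1.0 (fully open); "grasp_force": force on a finger pad.
Only numpy, scipy, OpenCV 4.12 (cv2) and the standard library are available. Lean on these libraries where they do the work, as an engineer would, in place of code of your own. Each camera call takes 0.05 s, during which the arm holds its last target. There are 200 camera calls.

TASK

Put the tongued lid on the open wooden supplies box: with its other end raised, slip the lid's tongue under the steel staple on the box's rim, then swing the lid down until it lies flat on the rim, and let go. The other lid, without a tongue, belongs elsewhere: leave it where it lies.

Things in the scene. Friction and masses are not known exactly. Their poses are not given: they have to be found in the camera images.
- lid_grip (a point): The lid to use (loose plywood, 0.2 kg, lies level): centre of its grip, a wooden bar 16 mm thick (x), 60 long (y), 40 high; point 22 mm above the lid's top, 52 above the table. x: from tongue to free edge; z up. Panel 6 mm thick, 130 wide, x -73 to +65 mm of the point, then a 50 mm wide tongue to x -110. Under it 2 battens (feet) 24 mm deep, 10 thick, 80 long (y), at x -45 and +35.
- lid_tongue (a point): Same lid, same axes: middle of the tongue's end, at half its 6 mm thickness; from lid_grip 110 mm along -x and 25 mm down (lid frame). Lid seated centrally: this point at x -95, y 0, z 73 mm and lid_grip at x +15, y 0, z 98 in the box's frame, axes parallel. Play from there: 10 mm to -x, 12 mm to +x and each side.
- box: Open plywood box, fixed, 150 (x) x 120 (y) x 70 mm high, walls 8; low reels inside. Origin: centre of underside, z up. Over the rim at its -x edge (robot side) a staple of 6 mm steel bar: cross bar along y at x -71, underside 24 mm above the rim; legs at y -45, +45. The battens stop a level lid sliding in under it; at about 13 degrees, free edge up, it passes with 8 mm to spare.
- plain_lid: Bystander, leave alone: another loose plywood lid, 150 x 130 mm, straight edges, no tongue, round wooden knob 34 mm across; 68 mm high overall. Origin: on the table beneath it, 5 mm from its middle along its -x.
Things that resemble listed ones, but are neither listed nor needed, are in the scene too. Leave any turquoise look-alike of the part that bears lid_grip alone.

How it is judged (in metres and radians):
On the way:
1. the tongue is under the staple while the lid's free edge is still raised (lid tilted more than 3 degrees) (x of lid_tongue in the frame of box between -0.13 and -0.076 m and y of lid_tongue in the frame of box between -0.03 and 0.03 m and z of lid_tongue in the frame of box between 0.06 and 0.094 m and angle between lid_grip's own z axis and vertical above 0.052 rad), for 0.1 s.
At the end, for the whole second after the job is handed in: The lid lies on the box's rim within 3.4 degrees of level with its tongue under the staple (in the box's frame the tongue's end at x between -115 and -78 mm, y within 28 mm of the middle, height 67 to 78 mm), let go, and stays so (x of lid_tongue in the frame of box between -0.115 and -0.078 m and y of lid_tongue in the frame of box between -0.028 and 0.028 m and z of lid_tongue in the frame of box between 0.067 and 0.078 m and angle between lid_grip's own z axis and vertical below 0.06 rad); the robot touches nothing.
It fails at once if the plain lid is moved more than 30 mm (distance of plain_lid from where it was at the start of the episode above 0.03 m).
It also fails if it takes over 40 s, if anything falls off the work surface, if the arm or the gripper's body presses on something with over 40 N, if the wrist force passes 120 N, or if a joint passes its speed limit or range.

## Working session

There is one attempt and no reset: what is moved stays moved. The work goes in short steps, Python scripts to look and compute and a tool call to move; the robot and the scene stay as the last step left them, time stands still between calls to the robot, and variables do not carry over. Pictures are saved under pics/ and viewed, at most 13 in all, crops included, and the job is handed in when it is done.

Besides the shell and the picture viewer there is one more tool, called after "Call:" as name(argument=value, ...), one argument or row to a line, values as JSON. play_rows: Moves the arm, as the interface text tells. Its arguments: {"type":"object","properties":{"dp":{"type":"array"},"rot":{"type":"array"},"fingers":{"type":"number"},"grip_force":{"type":"number"}},"required":["dp","rot"]}

```bash
mkdir -p pics
python3 - <<'E'
from rig import telemetry, optics, r
import cv2,numpy as np
print(telemetry.sense())
for n in ("top","side"):
    f=optics.grab_frame(n); cv2.imwrite(f"pics/{n}0.png",f["color"][:,:,::-1]); print(n,f["mtx"].tolist(),f["R"].tolist(),f["t"].tolist())
E
```

```text
{'clock': 0.0, 'qpos': array([-1.24340207e+00,  3.53659058e-01,  1.63411932e+00, -1.38359390e-05,
        1.15519543e+00, -2.40187159e-03]), 'qvel': array([ 0.0016821 , -0.00053733,  0.00077068, -0.00121908,  0.00228094,
       -0.00024677]), 'joint_efforts': array([-2.50031364e-03, -6.05258989e+01, -3.42066622e+01, -4.40359872e-04,
        9.33135976e-03,  1.67020232e-05]), 'eef_pos': array([ 202.23492576, -590.83152969,  195.06123534]), 'tcp_rot': array([-3.14021147e+00,  9.33302354e-06,  3.29801725e-01]), 'contact_force': array([-0.49198296, -0.07926107,  0.75551096]), 'wrist_torque': array([-0.02185062,  0.03484246, -0.00456224]), 'grasp_force': 0.0, 'opening': 1.0030944030253446}
top [[483.3554524874023, 0.0, 321.56177576372045], [0.0, 483.3554524874023, 198.43254083899134], [0.0, 0.0, 1.0]] [[0.018052176101362914, -0.9998017718083355, 0.008398572909611084], [-0.9953427890191736, -0.018765946914950364, -0.09455459578422293], [0.09469345957107017, -0.006652542769343178, -0.9954842501964379]] [-105.84120817452335, 506.8943405660789, 1478.4815514481386]
side [[449.51292665769444, 0.0, 320.46935985658257], [0.0, 449.51292665769444, 197.6476011302372], [0.0, 0.0, 1.0]] [[0.9976676094469609, -0.066542668754959, 0.015212307364559691], [-0.03916152431715628, -0.7405179294928952, -0.6708946050705077], [0.05590810382710907, 0.6687340796867791, -0.7413966648103657]] [-516.1062725903895, 4.726261347460541, 1200.8968518341417]
```

View pics/top0.png

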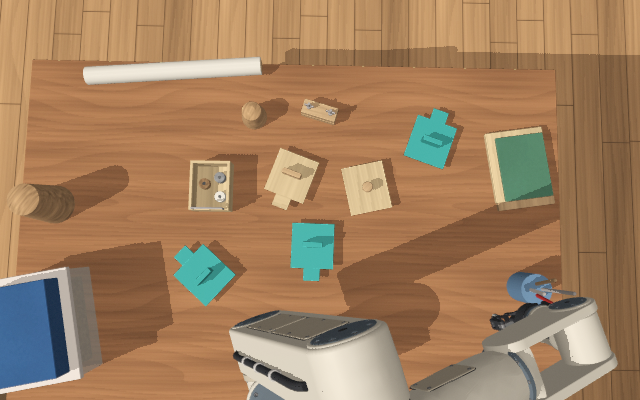

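View pics/side0.png

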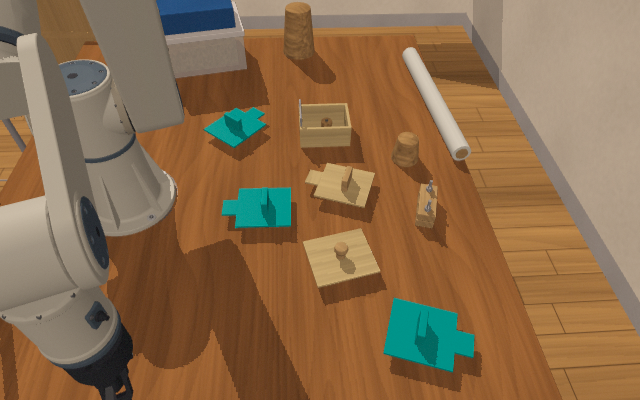

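Candidates for the tongued lid, top view: plywood lid with bar (293,172); turquoise look-alikes (432,140), (313,245), (206,272); plain lid with round knob (368,187). By the description I choose the plywood one at (293,172), with its tongue toward (283,203). The box is at (212,186). I'll check this in a close crop.

Run:
```python
import cv2,numpy as np
a=cv2.imread("pics/top0.png")[140:220,180:330]; b=cv2.imread("pics/side0.png")[90:220,290:390]
a=cv2.resize(a,None,fx=5,fy=5,interpolation=cv2.INTER_CUBIC)
cv2.imwrite("pics/crop_top.png",a)
cv2.imwrite("pics/crop_side.png",cv2.resize(b,None,fx=4.5,fy=4.5,interpolation=cv2.INTER_CUBIC))
```

```text
(no output)
```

View pics/crop_top.png

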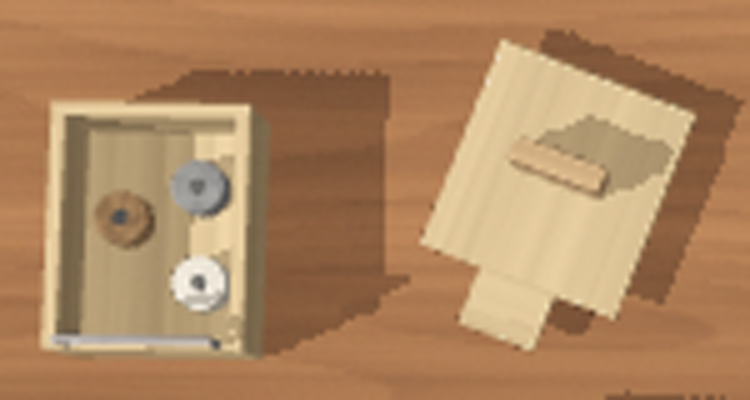

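View pics/crop_side.png

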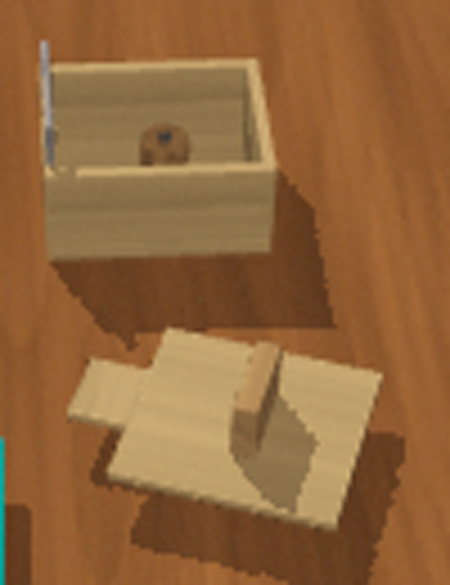

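The crops confirm it: pale plywood lid with a bar grip and tongue (tongue end in the top crop at (460,322)-(532,350)). The box's staple is on its robot-side edge, at crop (55..215,342). Next I fit both poses from the corners in both views.

```bash
cat > h.py <<'E'
import numpy as np
from scipy.optimize import least_squares
from scipy.spatial.transform import Rotation as Ro
def proj(f,X):
    c=np.asarray(X)@np.array(f["R"]).T+np.array(f["t"]); p=c@np.array(f["mtx"]).T; return p[:,:2]/p[:,2:]
def fit(obs,z,x0):
    # obs: list (frame, modelpts(n,3), pix(n,2)); pose x,y,yaw with z given
    def res(p):
        R=Ro.from_euler('z',p[2]).as_matrix()
        return np.concatenate([(proj(f,np.array(M)@R.T+[p[0],p[1],z])-u).ravel() for f,M,u in obs])
    s=least_squares(res,x0,loss='soft_l1'); return s.x,res(s.x).reshape(-1,2)
E
python3 - <<'E'
from h import *
from rig import optics
T=optics.grab_frame("top");S=optics.grab_frame("side")
ct=lambda a:(np.array(a)+.5)/5-.5+[180,140]
cs=lambda a:(np.array(a)+.5)/4.5-.5+[290,90]
L=[[65,65,-22],[65,-65,-22],[-73,-65,-22],[-73,65,-22],[-110,25,-22],[-110,-25,-22]]
lt=ct([(505,40),(695,117),(613,318),(422,243),(460,322),(532,350)])
ls=cs([(382,374),(335,525),(108,478),(168,328),(90,358),(68,418)])
B=[[75,60,70],[75,-60,70],[-75,-60,70],[-75,60,70]]
bt=ct([(52,102),(252,104),(244,353),(42,350)])
bs=cs([(260,60),(275,165),(47,172),(45,63)])
for o in ([(T,L,lt),(S,L,ls)],[(T,L,lt)],[(S,L,ls)]):
    p,e=fit(o,52,[600,0,0]);print("lid",p.round(3),np.abs(e).max(),e.round(1).tolist() if len(e)>6 else '')
for o in ([(T,B,bt),(S,B,bs)],[(T,B,bt)],[(S,B,bs)]):
    p,e=fit(o,0,[600,200,0]);print("box",p.round(3),np.abs(e).max(),e.round(1).tolist())
E
```

```text
lid [ 5.84504e+02 -2.63500e+00 -3.52000e-01] 1.2824398526238667 [[-0.5, -0.8], [0.3, -1.3], [0.6, -0.4], [-0.3, -0.5], [-0.3, -0.6], [0.3, -0.4], [-0.3, 0.2], [-0.1, 0.7], [-1.0, -0.6], [-0.8, 0.2], [-0.3, 0.3], [-0.9, -0.7]]
lid [ 5.82346e+02 -2.91200e+00 -3.60000e-01] 0.4828265239655707 
lid [ 5.86175e+02 -2.28500e+00 -3.45000e-01] 0.7107038849888454 
box [ 5.41596e+02  2.44966e+02 -3.00000e-03] 1.8515160563772497 [[-0.0, -0.9], [-0.4, -0.5], [-0.7, -0.9], [-0.3, -1.2], [-1.0, 0.1], [-0.1, 1.5], [-1.0, 1.4], [-1.9, 0.7]]
box [5.38937e+02 2.43774e+02 5.00000e-03] 0.2549339906346688 [[0.1, 0.1], [-0.2, 0.3], [-0.2, -0.2], [0.2, -0.1]]
box [ 5.44902e+02  2.49403e+02 -1.80000e-02] 0.7468909195475533 [[0.3, -0.6], [0.6, 0.7], [-0.3, 0.2], [-0.5, -0.5]]
```

```bash
cat >> h.py <<'E'
def step(xyz,rpy,s=None):
    from rig import telemetry
    s=s or telemetry.sense()
    R0=Ro.from_euler('xyz',s["tcp_rot"]); R1=Ro.from_euler('xyz',rpy)
    dp=R0.inv().apply(np.array(xyz)-s["eef_pos"])/40
    rot=(R0.inv()*R1).as_rotvec(degrees=True)/6
    print("t",round(s["clock"],2),"at",s["eef_pos"].round(1),s["tcp_rot"].round(3),"q6",s["qpos"][5].round(2),"| dp",dp.round(3).tolist(),"rot",rot.round(3).tolist())
E
python3 - <<'E'
from h import *
from rig import optics
step([584,-2.5,190],[np.pi,0,1.219])
print(optics.grab_frame("wrist")["mount"].round(3).tolist(),optics.grab_frame("wrist")["mtx"].tolist())
E
```

```text
t 0.2 at [ 202.3 -591.   195.3] [-3.141 -0.     0.33 ] q6 -0.0 | dp [13.793, -10.83, 0.143] rot [-0.008, -0.004, -8.491]
[[-0.0, -0.951, -0.309, 78.294], [1.0, -0.001, 0.001, -1.239], [-0.001, -0.309, 0.951, -177.298], [0.0, 0.0, 0.0, 1.0]] [[312.0052391190698, 0.0, 316.7199499281398], [0.0, 312.0052391190698, 196.7631709800876], [0.0, 0.0, 1.0]]
```

Call:
play_rows(
  dp=[
    [13.8,-10.83,0],
    [13.8,-10.83,0],
    [13.8,-10.83,0],
    [13.8,-10.83,0],
    [13.8,-10.83,0],
  ],
  rot=[
    [0,0,-8.5],
    [0,0,-8.5],
    [0,0,-8.5],
    [0,0,-8.5],
    [0,0,-8.5],
  ],
  fingers=1.0,
)

```text
clock: 0.72
eef_pos: [316.3, -414.9, 195.8]
tcp_rot: [3.141, -0.0, 0.96]
contact_force: [1.0, -0.4, 0.4]
opening: 1.003
grasp_force: 0.0
```

```bash
python3 -c "
from h import *
step([584,-2.5,190],[np.pi,0,1.219])"
```

```text
t 0.72 at [ 316.3 -414.9  195.8] [ 3.141 -0.     0.96 ] q6 -0.31 | dp [12.283, -0.427, 0.145] rot [0.001, -0.0, -2.47]
```

Call:
play_rows(
  dp=[
    [12.28,-0.43,0],
    [12.28,-0.43,0],
    [12.28,-0.43,0],
    [12.28,-0.43,0],
    [12.28,-0.43,0],
  ],
  rot=[
    [0,0,-2.47],
    [0,0,-2.47],
    [0,0,-2.47],
    [0,0,-2.47],
    [0,0,-2.47],
  ],
)

```text
clock: 1.13
eef_pos: [430.9, -240.6, 196.0]
tcp_rot: [3.141, 0.0, 1.213]
contact_force: [0.9, -0.5, -0.7]
opening: 1.001
grasp_force: 0.0
```

```bash
python3 -c "
from h import *
step([584,-2.5,190],[np.pi,0,1.219])"
```

```text
t 1.13 at [ 430.9 -240.6  196. ] [3.141 0.    1.213] q6 -0.15 | dp [6.915, 1.503, 0.151] rot [0.006, 0.001, -0.054]
```

Call:
play_rows(
  dp=[
    [6.9,1.5,0],
    [6.9,1.5,0],
    [6.9,1.5,0],
    [6.9,1.5,0],
    [6.9,1.5,0],
  ],
  rot=[
    [0,0,0],
    [0,0,0],
    [0,0,0],
    [0,0,0],
    [0,0,0],
  ],
)

```text
clock: 1.55
eef_pos: [543.6, -65.1, 196.0]
tcp_rot: [3.141, -0.0, 1.214]
contact_force: [0.6, -1.2, -0.1]
opening: 0.998
grasp_force: 0.0
```

```bash
python3 -c "
from h import *
step([584,-2.5,190],[np.pi,0,1.219])"
```

```text
t 1.55 at [543.6 -65.1 196. ] [ 3.141 -0.     1.214] q6 0.24 | dp [1.819, 0.398, 0.15] rot [0.004, -0.001, -0.052]
```

Call:
play_rows(
  dp=[
    [0.9,0.2,0.0],
    [1.8,0.4,0.1],
    [1.8,0.4,0.1],
    [1.8,0.4,0.1],
  ],
  rot=[
    [0,0,0],
    [0,0,-0.05],
    [0,0,-0.05],
    [0,0,-0.05],
  ],
)

```text
clock: 1.88
eef_pos: [583.4, -3.6, 191.3]
tcp_rot: [-3.141, 0.0, 1.222]
contact_force: [0.6, 0.5, 0.5]
opening: 1.001
grasp_force: 0.0
```

Run:
```python
from h import *
from rig import optics
import cv2
step([584,-2.5,190],[np.pi,0,1.219])
cv2.imwrite("pics/w1.png",optics.grab_frame("wrist")["color"][:,:,::-1])
```

```text
t 1.88 at [583.4  -3.6 191.3] [-3.141  0.     1.222] q6 0.34 | dp [0.031, 0.003, 0.031] rot [-0.006, 0.003, 0.027]
```

View pics/w1.png

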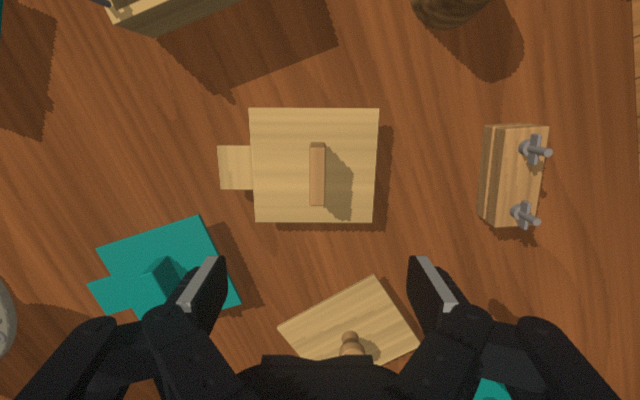

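The wrist view shows the lid square to the gripper: corners (249,108), (379,108), (373,222), (256,222), tongue end (218,147)-(221,189), bar top at (309-326,143-206). I'll fit the pose from these.

```bash
cat >> h.py <<'E'
def wframe(f,s):
    T=np.eye(4);T[:3,:3]=Ro.from_euler('xyz',s["tcp_rot"]).as_matrix();T[:3,3]=s["eef_pos"]
    C=np.linalg.inv(T@f["mount"]); return dict(mtx=f["mtx"],R=C[:3,:3],t=C[:3,3])
E
python3 - <<'E'
from h import *
from rig import optics,telemetry
s=telemetry.sense(); W=wframe(optics.grab_frame("wrist"),s)
L=[[65,65,-22],[65,-65,-22],[-73,-65,-22],[-73,65,-22],[-110,25,-22],[-110,-25,-22]]
u=np.array([(379,108),(373.5,222),(256,222),(249,108),(218,147),(221,189)],float)
p,e=fit([(W,L,u)],52,[584,0,-.35]);print(p.round(3),e.round(1).tolist())
c,sn=np.cos(p[2]),np.sin(p[2])
step([p[0],p[1],37],[np.pi,0,p[2]+np.pi/2])
E
```

```text
[ 5.83794e+02 -3.17300e+00 -3.51000e-01] [[1.6, -0.4], [0.1, 0.7], [0.0, 0.7], [-0.5, -0.4], [-1.1, -1.0], [0.2, 1.1]]
t 1.98 at [582.4  -5.6 191.6] [-3.141e+00  1.000e-03  1.219e+00] q6 0.34 | dp [0.071, 0.013, 3.864] rot [-0.007, 0.006, -0.008]
```

Call:
play_rows(
  dp=[
    [0.03,0,0.8],
    [0.03,0,1.6],
    [0.03,0,2.4],
    [0.03,0,3.2],
    [0.03,0,3.5],
  ],
  rot=[
    [0,0,0],
    [0,0,0],
    [0,0,0],
    [0,0,0],
    [0,0,0],
  ],
)

```text
clock: 2.4
eef_pos: [580.1, -5.6, 48.2]
tcp_rot: [-3.137, 0.002, 1.217]
contact_force: [-1.1, 0.7, -0.3]
opening: 1.001
grasp_force: 0.0
```

```bash
python3 -c "
from h import *
step([583.8,-3.2,37],[np.pi,0,1.22])"
```

```text
t 2.4 at [580.1  -5.6  48.2] [-3.137e+00  2.000e-03  1.217e+00] q6 0.34 | dp [0.09, 0.067, 0.28] rot [-0.047, 0.019, -0.03]
```

Call:
play_rows(
  dp=[
    [0.05,0.04,0.2],
    [0.06,0.05,0.27],
    [0.06,0.05,0.27],
    [0.06,0.05,0.27],
  ],
  rot=[
    [0,0,0],
    [0,0,0],
    [0,0,0],
    [0,0,0],
  ],
)

```text
clock: 2.73
eef_pos: [587.4, -2.8, 42.5]
tcp_rot: [3.139, -0.001, 1.218]
contact_force: [0.6, -0.1, -0.1]
opening: 1.002
grasp_force: 0.0
```

Call:
play_rows(
  dp=[
    [0,0,0],
    [0,0,0],
    [0,0,0],
    [0,0,0],
    [0,0,0],
  ],
  rot=[
    [0,0,0],
    [0,0,0],
    [0,0,0],
    [0,0,0],
    [0,0,0],
  ],
  fingers=0,
  grip_force=80,
)

```text
clock: 3.15
eef_pos: [586.3, -2.6, 41.3]
tcp_rot: [3.141, -0.0, 1.219]
contact_force: [-1.0, 0.7, 0.9]
opening: 0.298
grasp_force: 0.0
```

Call:
play_rows(
  dp=[
    [0,0,0],
    [0,0,0],
    [0,0,0],
    [0,0,0],
    [0,0,0],
  ],
  rot=[
    [0,0,0],
    [0,0,0],
    [0,0,0],
    [0,0,0],
    [0,0,0],
  ],
)

```text
clock: 3.57
eef_pos: [586.1, -2.6, 40.9]
tcp_rot: [-3.141, 0.0, 1.219]
contact_force: [-0.8, 0.5, 0.5]
opening: 0.001
grasp_force: 0.0
```

The fingers shut completely and hold nothing, so I need to look.

Run:
```python
from h import *
from rig import optics
import cv2
w=optics.grab_frame("wrist")["color"][:,:,::-1]
t=optics.grab_frame("side")["color"][90:220,270:400,::-1]
t=cv2.resize(t,(400,400),interpolation=cv2.INTER_CUBIC)
cv2.imwrite("pics/w2.png",np.hstack([w[:,100:500],t]))
```

```text
(no output)
```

View pics/w2.png

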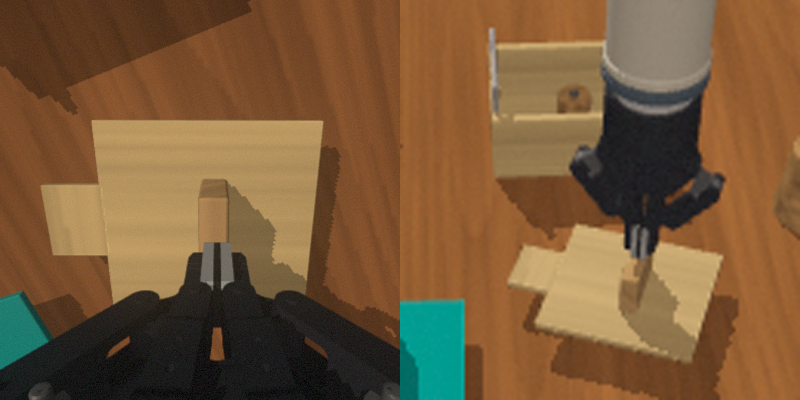

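Fingers look shut just above the bar: in the wrist view the pad tips end at about (317,243), where the stated TCP projects to v≈228. I'll check the actual tip height against the side view, where the tip is at about (346,173).

Run:
```python
from h import *
from rig import optics,telemetry
s=telemetry.sense();print(s["eef_pos"],s["tcp_rot"],s["contact_force"],s["opening"],s["qpos"].round(4).tolist())
f=optics.grab_frame("side"); f2=optics.grab_frame("wrist");W=wframe(f2,s)
for z in (41,60,72,83):
    X=[[586,-2.6,z]]; print(z,proj(f,X).round(1),((proj(f,X)-[270,90])*3.077+[400,0]).round(),(proj(W,X)-[100,0]).round())
```

```text
[586.10953645  -2.61782514  40.94566443] [-3.14152756e+00 -6.06937223e-06  1.21867209e+00] [ 0.27081026  0.37592509 -0.60552899] 0.0008156845293658433 [-0.007, 0.481, 1.8359, 0.0, 0.8247, 0.3451]
41 [[346.4 181.3]] [[635. 281.]] [[219. 230.]]
60 [[346.8 176.2]] [[636. 265.]] [[219. 244.]]
72 [[347.1 173. ]] [[637. 255.]] [[220. 255.]]
83 [[347.3 170. ]] [[638. 246.]] [[220. 266.]]
```

Both views put the real tips about 42 mm behind the stated TCP (tip z≈83, bar top 72), so the fingers closed above the bar. I'll reopen, go lower in steps and check.

Call:
play_rows(
  dp=[
    [0,0,0],
    [0,0,0],
    [0,0,0],
    [0,0,0],
    [0,0,0],
  ],
  rot=[
    [0,0,0],
    [0,0,0],
    [0,0,0],
    [0,0,0],
    [0,0,0],
  ],
  fingers=1.0,
)

```text
clock: 4.18
eef_pos: [586.1, -2.6, 41.0]
tcp_rot: [-3.142, -0.0, 1.219]
contact_force: [0.6, -0.7, 0.0]
opening: 0.706
grasp_force: 0.0
```

Call:
play_rows(
  dp=[
    [0,0,0],
    [0,0,0],
    [0,0,0.2],
    [0,0,0.4],
    [0,0,0.6],
  ],
  rot=[
    [0,0,0],
    [0,0,0],
    [0,0,0],
    [0,0,0],
    [0,0,0],
  ],
)

```text
clock: 4.6
eef_pos: [585.9, -2.6, 16.0]
tcp_rot: [-3.141, 0.0, 1.219]
contact_force: [-1.2, -1.1, -0.3]
opening: 1.0
grasp_force: 0.0
```

Call:
play_rows(
  dp=[
    [0,0,0.1],
    [0,0,0.2],
    [0,0,0.3],
    [0,0,0.3],
    [0,0,0.3],
  ],
  rot=[
    [0,0,0],
    [0,0,0],
    [0,0,0],
    [0,0,0],
    [0,0,0],
  ],
)

```text
clock: 5.02
eef_pos: [586.0, -2.6, 4.8]
tcp_rot: [-3.141, 0.0, 1.219]
contact_force: [0.6, 0.2, 1.1]
opening: 0.998
grasp_force: 0.0
```

Call:
play_rows(
  dp=[
    [0,0,0],
    [0,0,0],
    [0,0,0],
    [0,0,0],
    [0,0,0],
  ],
  rot=[
    [0,0,0],
    [0,0,0],
    [0,0,0],
    [0,0,0],
    [0,0,0],
  ],
  fingers=0,
  grip_force=80,
)

```text
clock: 5.43
eef_pos: [586.2, -2.6, 5.2]
tcp_rot: [3.141, -0.0, 1.219]
contact_force: [-0.3, -0.1, 0.5]
opening: 0.297
grasp_force: 0.0
```

Call:
play_rows(
  dp=[
    [0,0,0],
    [0,0,0],
    [0,0,0],
  ],
  rot=[
    [0,0,0],
    [0,0,0],
    [0,0,0],
  ],
)

```text
clock: 5.68
eef_pos: [586.4, -2.6, 5.3]
tcp_rot: [3.141, -0.0, 1.219]
contact_force: [-0.9, 0.8, 4.8]
opening: 0.174
grasp_force: 78.6
```

Gripped: opening 0.174 (about 15 mm), 79 N. Lifting.

Call:
play_rows(
  dp=[
    [0,0,-0.4],
    [0,0,-1.2],
    [0,0,-2.2],
    [0,0,-3.2],
    [0,0,-4.0],
  ],
  rot=[
    [0,0,0],
    [0,0,0],
    [0,0,0],
    [0,0,0],
    [0,0,0],
  ],
)

```text
clock: 6.1
eef_pos: [586.2, -2.6, 167.3]
tcp_rot: [3.141, -0.0, 1.219]
contact_force: [1.1, 0.7, -1.7]
opening: 0.172
grasp_force: 78.6
```

```bash
cat >> h.py <<'E'
BOX=[541,244.5,0.0]; GT=np.array([-1.5,0,-46.7])  # lid_grip in tool coords
def lidpose(tx,ty,tz,deg,off=(0,0,0)):
    "tongue end position in box frame, tilt deg (free edge up) -> eef pos, rpy"
    Rb=Ro.from_euler('z',BOX[2]); Rl=Rb*Ro.from_euler('y',-deg,degrees=True)
    g=Rb.apply([tx,ty,tz])+[BOX[0],BOX[1],0]-Rl.apply([-110,0,-25])
    Rt=Rl*Ro.from_euler('xyz',[np.pi,0,np.pi/2])
    return g-Rt.apply(GT),Rt.as_euler('xyz')
def tongue(s):
    Rt=Ro.from_euler('xyz',s["tcp_rot"]);Rl=Rt*Ro.from_euler('xyz',[np.pi,0,np.pi/2]).inv()
    t=np.array(s["eef_pos"])+Rt.apply(GT)+Rl.apply([-110,0,-25]);t=t-[BOX[0],BOX[1],0]
    print("tongue in box",Ro.from_euler('z',-BOX[2]).apply(t).round(1),"tilt",np.degrees(np.arccos(Rl.as_matrix()[2,2])).round(1),"F",s["contact_force"].round(1),"open",round(s["opening"],3))
def go(*a):
    from rig import telemetry
    s=telemetry.sense(); tongue(s); step(*lidpose(*a),s)
E
python3 -c "
from h import *
go(-40,0,170,0)"
```

```text
tongue in box [ -58.6 -210.6  189. ] tilt 0.0 F [ 1.1  0.7 -1.7] open 0.172
t 6.1 at [586.2  -2.6 167.3] [ 3.141 -0.     1.219] q6 0.35 | dp [6.048, -1.562, 0.476] rot [0.007, -0.001, -3.363]
```

Call:
play_rows(
  dp=[
    [0.8,-0.2,-0.2],
    [1.6,-0.5,-0.4],
    [2.3,-0.8,-0.5],
    [2.3,-0.8,-0.5],
    [2.3,-0.8,-0.5],
  ],
  rot=[
    [0,0,-1.1],
    [0,0,-2.2],
    [0,0,-3.36],
    [0,0,-3.36],
    [0,0,-3.36],
  ],
)

```text
clock: 6.52
eef_pos: [587.4, 96.1, 184.8]
tcp_rot: [-3.141, 0.0, 1.573]
contact_force: [-0.4, 0.2, -1.3]
opening: 0.172
grasp_force: 78.5
```

Run:
```python
from h import *
from rig import optics,telemetry
import cv2,pickle
s=telemetry.sense();f=optics.grab_frame("wrist");pickle.dump((s,f),open("w3.pkl","wb"))
cv2.imwrite("pics/w3.png",f["color"][:,:,::-1])
go(-40,0,170,0)
```

```text
tongue in box [ -63.7 -151.   206.2] tilt 0.1 F [-0.3 -0.7 -2.3] open 0.168
t 6.57 at [587.2  95.  184.4] [-3.141e+00  1.000e-03  1.571e+00] q6 0.16 | dp [3.776, 0.594, 0.901] rot [-0.009, 0.005, -0.002]
```

View pics/w3.png

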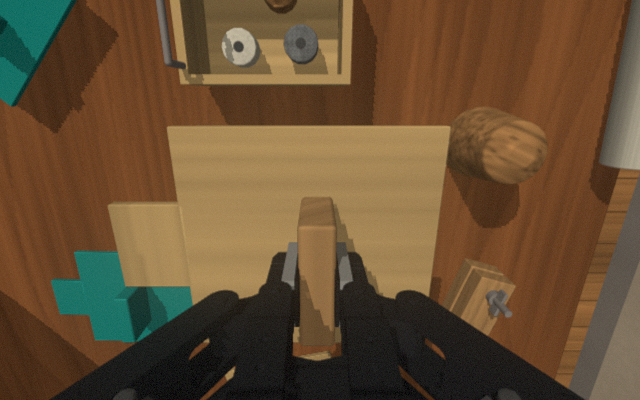

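The wrist view shows the box rim's near outer corners at (180,84) and (351,84), the staple's near leg foot at about (184,66), and the held lid's corners at (168,128), (449,126), with the tongue end at (109,203)-(123,287). I'll fit both.

Run:
```python
from h import *
import pickle
s,f=pickle.load(open("w3.pkl","rb"));W=wframe(f,s)
B=[[75,-60,70],[-75,-60,70],[67,-52,70],[-67,-52,70]]
u=np.array([(351.5,84),(180,84),(341,75),(190.5,75)],float)
for n in (2,4):
    p,e=fit([(W,B[:n],u[:n])],0,[541,244,0]);print("box",p.round(3),e.round(1).tolist())
# held lid in tool frame
M=np.linalg.inv(f["mount"]);F=dict(mtx=f["mtx"],R=M[:3,:3],t=M[:3,3])
L=np.array([[65,65,-22],[-73,65,-22],[-110,25,-22],[-110,-25,-22]],float)
v=np.array([(449.5,126),(168,127.5),(109,203),(123,287.5)],float)
R0=Ro.from_euler('xyz',[np.pi,0,np.pi/2]).inv()
def res(p,o=0):
    X=(R0*Ro.from_rotvec(p[3:6])).apply(L)+p[:3]; return (proj(F,X)-v).ravel()
S=least_squares(res,[0,0,-46,0,0,0]);print("grip in tool",S.x[:3].round(1),"rot deg",np.degrees(S.x[3:]).round(2),S.fun.round(1))
```

```text
box [5.41159e+02 2.45270e+02 1.00000e-03] [[-0.5, -0.0], [0.5, -0.1]]
box [5.41207e+02 2.44919e+02 1.00000e-03] [[-0.5, 0.4], [0.7, 0.4], [1.2, -0.4], [-1.9, -0.4]]
grip in tool [  2.7  -4.4 -49.4] rot deg [-4.84 -3.48  0.29] [-0.1  0.2 -0.2 -0.6  0.4  0.3 -0.   0.1]
```

Run:
```python
from h import *
from rig import optics
import pickle,cv2
s,f=pickle.load(open("w3.pkl","rb"))
M=np.linalg.inv(f["mount"]);F=dict(mtx=f["mtx"],R=M[:3,:3],t=M[:3,3])
L=np.array([[65,65,-22],[-73,65,-22],[-110,25,-22],[-110,-25,-22]],float)
v=np.array([(449.5,126),(168,127.5),(109,203),(123,287.5)],float)
R0=Ro.from_euler('xyz',[np.pi,0,np.pi/2]).inv()
for m in ([0,0,0],[0,1,0],[1,0,0]):
    m=np.array(m)
    S=least_squares(lambda p:(proj(F,(R0*Ro.from_rotvec(p[3:6]*m)).apply(L)+p[:3])-v).ravel(),[0,0,-46,0,0,0]);print(S.x[:3].round(1),(np.degrees(S.x[3:])*m).round(2),S.fun.round(1))
g=optics.grab_frame("side")["color"]; cv2.imwrite("pics/s4.png",cv2.resize(g[60:200,270:430],None,fx=4,fy=4,interpolation=cv2.INTER_CUBIC)[:,:,::-1])
```

```text
[  0.6  -1.6 -44.2] [0. 0. 0.] [ 0.4  0.6 -1.5 -0.7 -1.4  1.4  2.8 -1.4]
[  0.7  -0.7 -43.4] [-0.    0.91  0.  ] [-0.1 -0.1 -0.7 -0.9 -1.6  1.7  2.7 -0.6]
[  1.6  -1.3 -45.2] [-2.29  0.    0.  ] [-0.5  0.   0.5 -1.3 -1.   1.1  1.1  0.4]
```

View pics/s4.png

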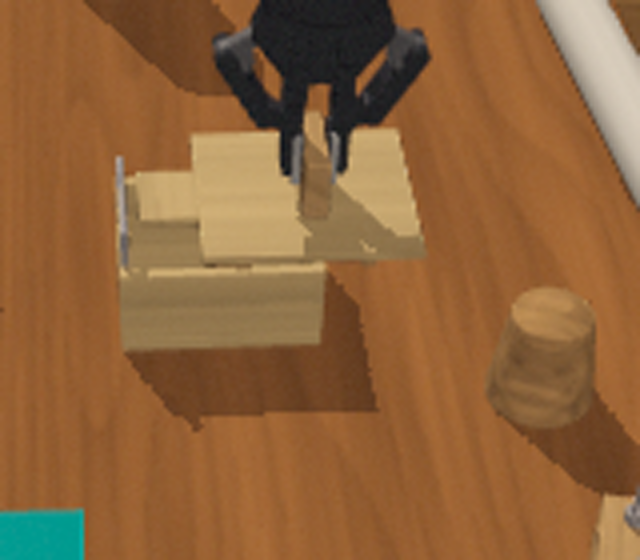

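The side view shows the lid held level, with its tongue (about (165,198) in the crop) toward the staple side. Next: move over the box and tilt 13°.

```bash
sed -i 's/BOX=.*GT=np.array(.*)  #/BOX=[541.2,245,0.0]; GT=np.array([-0.5,-0.5,-46.3])  #/' h.py; python3 -c "
from h import *
go(-50,0,160,13)"
```

```text
tongue in box [ -64.4 -151.   205.7] tilt 0.1 F [-0.6 -0.1 -2. ] open 0.173
t 6.62 at [587.3  94.3 184.3] [-3.14e+00  1.00e-03  1.57e+00] q6 0.16 | dp [3.78, 0.406, 0.503] rot [-2.178, 0.007, -0.011]
```

Call:
play_rows(
  dp=[
    [0.8,0.1,0.1],
    [1.7,0.2,0.2],
    [2.6,0.3,0.35],
    [3.4,0.4,0.5],
    [3.78,0.4,0.5],
  ],
  rot=[
    [-0.4,0,0],
    [-0.9,0,0],
    [-1.4,0,0],
    [-1.9,0,0],
    [-2.18,0,0],
  ],
)

```text
clock: 7.03
eef_pos: [603.2, 247.5, 163.3]
tcp_rot: [2.913, -0.001, 1.569]
contact_force: [0.2, 0.2, -2.6]
opening: 0.173
grasp_force: 78.5
```

Call:
play_rows(
  dp=[
    [0,0,0],
    [0,0,0],
  ],
  rot=[
    [0,0,0],
    [0,0,0],
  ],
)

```text
clock: 7.2
eef_pos: [603.1, 245.3, 164.2]
tcp_rot: [2.915, 0.001, 1.571]
contact_force: [-0.0, -0.1, -1.9]
opening: 0.171
grasp_force: 78.5
```

```bash
python3 -c "
from h import *
go(-52,0,79,13)"
```

```text
tongue in box [-50.6  -0.2 160.1] tilt 13.0 F [-0.  -0.1 -1.9] open 0.171
t 7.2 at [603.1 245.3 164.2] [2.915e+00 1.000e-03 1.571e+00] q6 0.52 | dp [0.006, -0.49, 1.967] rot [-0.005, 0.011, 0.001]
```

Call:
play_rows(
  dp=[
    [0,-0.1,0.4],
    [0,-0.2,0.9],
    [0,-0.35,1.4],
    [0,-0.45,1.8],
    [0,-0.49,1.96],
  ],
  rot=[
    [0,0,0],
    [0,0,0],
    [0,0,0],
    [0,0,0],
    [0,0,0],
  ],
)

```text
clock: 7.62
eef_pos: [601.5, 243.0, 81.5]
tcp_rot: [2.918, 0.002, 1.568]
contact_force: [-0.1, -0.8, -2.3]
opening: 0.169
grasp_force: 78.4
```

Call:
play_rows(
  dp=[
    [0,0,0],
    [0,0,0],
  ],
  rot=[
    [0,0,0],
    [0,0,0],
  ],
)

```text
clock: 7.78
eef_pos: [603.2, 244.8, 84.5]
tcp_rot: [2.914, 0.0, 1.569]
contact_force: [0.2, 0.6, -1.6]
opening: 0.171
grasp_force: 78.4
```

Run:
```python
from h import *
from rig import optics
import cv2
go(-95,0,79,13)
g=optics.grab_frame("side")["color"]; cv2.imwrite("pics/s5.png",cv2.resize(g[60:180,280:400],None,fx=5,fy=5,interpolation=cv2.INTER_CUBIC)[:,:,::-1])
```

```text
tongue in box [-50.5  -0.4  80.3] tilt 13.1 F [ 0.2  0.6 -1.6] open 0.171
t 7.78 at [603.2 244.8  84.5] [2.914 0.    1.569] q6 0.55 | dp [0.014, -1.092, -0.218] rot [0.011, 0.006, -0.017]
```

View pics/s5.png

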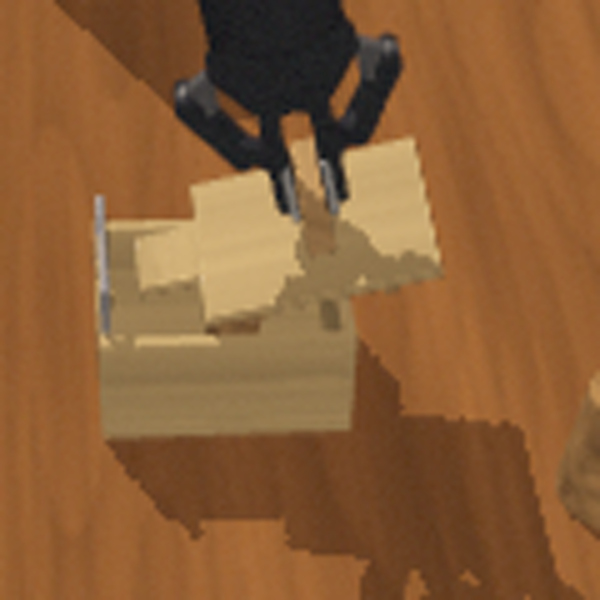

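The side view shows the tongue end (crop (137,265)) just inside the staple (crop x≈102), centred on it and tilted. Sliding it under.

Call:
play_rows(
  dp=[
    [0,-0.2,-0.03],
    [0,-0.45,-0.08],
    [0,-0.7,-0.13],
    [0,-0.95,-0.18],
    [0,-1.1,-0.21],
  ],
  rot=[
    [0,0,0],
    [0,0,0],
    [0,0,0],
    [0,0,0],
    [0,0,0],
  ],
)

```text
clock: 8.25
eef_pos: [555.6, 245.9, 82.5]
tcp_rot: [2.914, 0.0, 1.571]
contact_force: [-0.1, 0.5, -2.0]
opening: 0.169
grasp_force: 78.4
```

Call:
play_rows(
  dp=[
    [0,0,0],
    [0,0,0],
    [0,0,0],
  ],
  rot=[
    [0,0,0],
    [0,0,0],
    [0,0,0],
  ],
)

```text
clock: 8.5
eef_pos: [558.2, 246.3, 82.8]
tcp_rot: [2.912, -0.0, 1.571]
contact_force: [-0.1, -0.2, -1.0]
opening: 0.175
grasp_force: 78.5
```

Run:
```python
from h import *
from rig import optics
import cv2
go(-95,0,77,6)
go(-95,0,74,0)
g=optics.grab_frame("side")["color"]; cv2.imwrite("pics/s6.png",cv2.resize(g[60:180,280:400],None,fx=5,fy=5,interpolation=cv2.INTER_CUBIC)[:,:,::-1])
```

```text
tongue in box [-95.5   0.8  78.4] tilt 13.1 F [-0.1 -0.2 -1. ] open 0.175
t 8.5 at [558.2 246.3  82.8] [ 2.912 -0.     1.571] q6 0.61 | dp [-0.02, -0.083, 0.376] rot [1.188, -0.004, 0.001]
tongue in box [-95.5   0.8  78.4] tilt 13.1 F [-0.1 -0.2 -1. ] open 0.175
t 8.5 at [558.2 246.3  82.8] [ 2.912 -0.     1.571] q6 0.61 | dp [-0.021, -0.206, 0.724] rot [2.188, -0.004, 0.001]
```

View pics/s6.png

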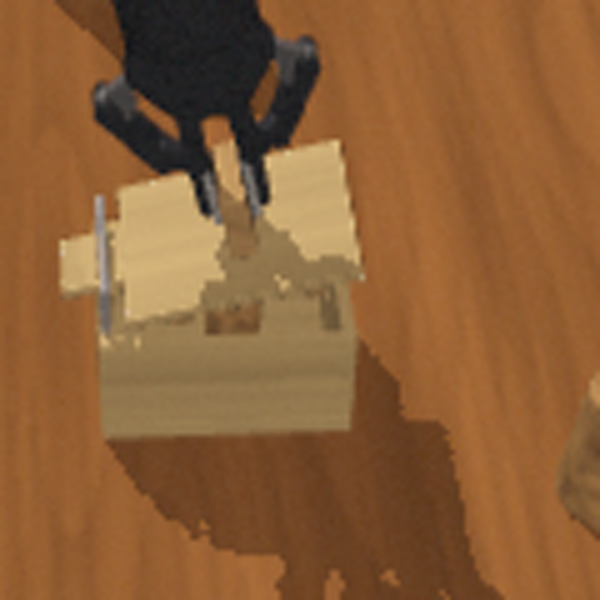

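The tongue (crop (62,265)) is under the staple bar (crop x≈103) with no contact force. Swinging down.

Call:
play_rows(
  dp=[
    [0,-0.02,0.07],
    [0,-0.04,0.15],
    [0,-0.06,0.25],
    [0,-0.08,0.37],
    [0,-0.08,0.37],
  ],
  rot=[
    [0.25,0,0],
    [0.5,0,0],
    [0.8,0,0],
    [1.19,0,0],
    [1.19,0,0],
  ],
)

```text
clock: 8.97
eef_pos: [559.5, 246.1, 66.8]
tcp_rot: [3.039, -0.0, 1.57]
contact_force: [0.4, -1.5, -2.6]
opening: 0.175
grasp_force: 78.6
```

```bash
python3 -c "
from h import *
go(-95,0,73.5,0)"
```

```text
tongue in box [-93.8   0.7  76.7] tilt 5.9 F [ 0.4 -1.5 -2.6] open 0.175
t 8.97 at [559.5 246.1  66.8] [ 3.039 -0.     1.57 ] q6 0.48 | dp [-0.015, -0.108, 0.357] rot [0.982, -0.004, -0.009]
```

Call:
play_rows(
  dp=[
    [0,-0.02,0.08],
    [0,-0.05,0.16],
    [0,-0.07,0.25],
    [0,-0.1,0.35],
    [0,-0.1,0.35],
  ],
  rot=[
    [0.25,0,0],
    [0.5,0,0],
    [0.75,0,0],
    [0.98,0,0],
    [0.98,0,0],
  ],
)

```text
clock: 9.38
eef_pos: [555.9, 245.8, 52.2]
tcp_rot: [3.141, 0.0, 1.57]
contact_force: [0.6, -1.1, -1.8]
opening: 0.175
grasp_force: 78.4
```

Call:
play_rows(
  dp=[
    [0,0,0],
    [0,0,0],
    [0,0,0],
  ],
  rot=[
    [0,0,0],
    [0,0,0],
    [0,0,0],
  ],
)

```text
clock: 9.63
eef_pos: [555.3, 246.0, 53.1]
tcp_rot: [3.14, 0.0, 1.571]
contact_force: [-0.1, -0.5, -2.8]
opening: 0.175
grasp_force: 78.4
```

```bash
python3 -c "
from h import *
go(-95,0,73.,0)"
```

```text
tongue in box [-96.4   0.5  74.2] tilt 0.1 F [-0.1 -0.5 -2.8] open 0.175
t 9.63 at [555.3 246.   53.1] [3.14  0.    1.571] q6 0.42 | dp [-0.012, 0.035, 0.035] rot [0.016, 0.001, -0.001]
```

Call:
play_rows(
  dp=[
    [0,0.02,0.02],
    [0,0.03,0.04],
    [0,0.03,0.05],
    [0,0.03,0.05],
    [0,0.03,0.05],
  ],
  rot=[
    [0,0,0],
    [0,0,0],
    [0,0,0],
    [0,0,0],
    [0,0,0],
  ],
)

```text
clock: 10.05
eef_pos: [556.8, 246.1, 51.3]
tcp_rot: [3.14, -0.0, 1.571]
contact_force: [-0.9, 0.1, 4.2]
opening: 0.173
grasp_force: 79.4
```

Contact at +4 N, so the lid is on the rim. Releasing.

Call:
play_rows(
  dp=[
    [0,0,0],
    [0,0,0],
    [0,0,0],
    [0,0,0],
    [0,0,0],
  ],
  rot=[
    [0,0,0],
    [0,0,0],
    [0,0,0],
    [0,0,0],
    [0,0,0],
  ],
  fingers=1.0,
)

```text
clock: 10.47
eef_pos: [556.6, 245.9, 50.9]
tcp_rot: [3.141, 0.0, 1.571]
contact_force: [0.6, -0.5, 0.2]
opening: 0.873
grasp_force: 0.0
```

Call:
play_rows(
  dp=[
    [0,0,0],
    [0,0,0],
    [0,0,-0.2],
    [0,0,-0.5],
    [0,0,-0.9],
  ],
  rot=[
    [0,0,0],
    [0,0,0],
    [0,0,0],
    [0,0,0],
    [0,0,0],
  ],
)

```text
clock: 10.88
eef_pos: [556.1, 245.7, 87.4]
tcp_rot: [-3.141, 0.001, 1.57]
contact_force: [-0.0, 0.5, 0.1]
opening: 0.999
grasp_force: 0.0
```

Call:
play_rows(
  dp=[
    [0,0,-0.6],
    [0,0,-1.3],
    [0,0,-2],
    [0,0,-2.5],
    [0,0,-2.5],
  ],
  rot=[
    [0,0,0],
    [0,0,0],
    [0,0,0],
    [0,0,0],
    [0,0,0],
  ],
)

```text
clock: 11.3
eef_pos: [559.3, 247.2, 193.3]
tcp_rot: [3.133, -0.003, 1.571]
contact_force: [0.2, 0.5, -0.3]
opening: 0.999
grasp_force: 0.0
```

Run:
```python
from h import *
from rig import optics,telemetry
import cv2
s=telemetry.sense();f=optics.grab_frame("wrist");W=wframe(f,s);print(s["eef_pos"],s["contact_force"])
g=optics.grab_frame("side");G=g["color"]
P=np.array([[-95,25,76],[-95,-25,76],[-58,65,76],[-58,-65,76],[80,65,76],[80,-65,76]])+[541.2,245,0]
a=cv2.resize(G[60:180,280:400],None,fx=400/120,fy=400/120,interpolation=cv2.INTER_CUBIC)
print("pred side crop",((proj(g,P)-[280,60])*400/120).round().tolist(),"pred wrist",proj(W,P).round().tolist())
cv2.imwrite("pics/s7.png",np.hstack([a,f["color"][:,150:550]])[:,:,::-1])
```

```text
[559.2725754  247.22580134 193.28943973] [ 0.21167104  0.54515545 -0.33163705]
pred side crop [[37.0, 166.0], [39.0, 201.0], [77.0, 139.0], [83.0, 229.0], [226.0, 134.0], [242.0, 224.0]] pred wrist [[198.0, 159.0], [204.0, 208.0], [234.0, 115.0], [244.0, 244.0], [384.0, 115.0], [376.0, 243.0]]
```

View pics/s7.png

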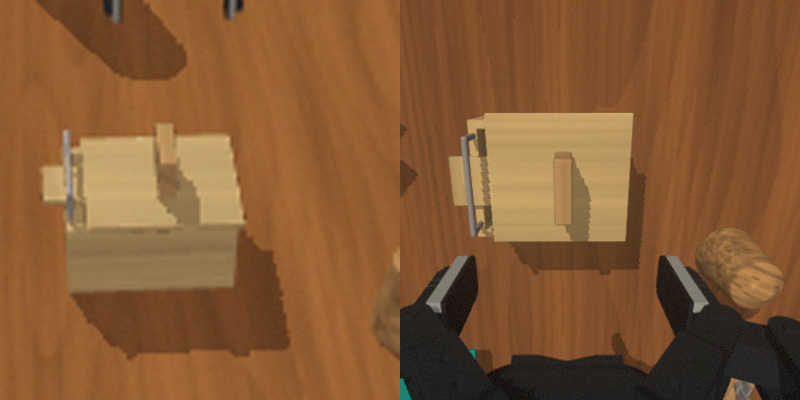

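The lid lies flat. Its tongue end (wrist u≈200-205, predicted 198-204) sticks out past the staple, and the gripper is clear.

```bash
python3 -c "
from rig import r
print(r.sign_off())"
```

```text
the job is handed in; nothing more can be done
None
```

The tongued lid lies flat on the box with its tongue under the staple, released with the gripper clear; I never touched the plain lid, and the job was handed in at about 11 s with no verdict shown.

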